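Make up a gear-change kit and a nozzle kit for the printer

ROBOT

A 6-joint arm with a two-finger parallel gripper is mounted at the origin on a cart in front of the work surface, level with it; the furniture and walls round the work are solid. World frame = base frame: x ahead of the robot, y to its left, z up, the work surface at z = 0. Lengths are in m, angles in rad, forces in N, time in s.
With the tool pointing down it reaches from about 0.325 to 0.875 m from the base axis. Payload 4.4 kg.
Tool frame: the origin (TCP) lies at the very end of the fingers, on their centre line; the grasp point (between the pads) lies 19 mm behind it; z points along the fingers, y is the direction in which the jaws open and shut (so a half turn about z gives the same grasp; the last joint's range is limited). The gripper opens to 85 mm and grips with 20 to 120 N. Pads are 22 mm wide; open, the fingers measure 114 mm over their backs; the gripper's body (76 mm by 85 mm) begins 54 mm behind the grasp point. The pads swing forward as they close: fully open they stand 13 mm farther back than shut.
Start: joints at [1.028, 0.207, 1.542, -0, 1.393, -0.15], TCP at [0.22, 0.531, 0.231] pointing down, gripper open.
Joint ranges: [-2.73, 2.73], [-0.86, 2.22], [0.23, 2.46], [-1.11, 4.25], [0.08, 2.63], [-2.82, 2.82]. Speed limits (rad/s): [2.79, 2.79, 3.14, 3.14, 3.14, 3.14].

INTERFACE

Orientations are given as a unit quaternion [w, x, y, z].
In Python, from rig import bot, cams gives the robot as it stands. The module is installed in compiled form; this text tells all that it offers.
- The arm moves only by the tool arm_command, never from a script. Its argument "targets" is a list of rows, each a list of 3 entries, a list of its own where there are three numbers: the shift along the tool's x, y, z in units of 40 mm (1.0 is 40 mm), then the turn, a rotation vector about the tool's x, y, z in units of 6 degrees (1.0 is 6 degrees), then the gripper command: -1 is fully open, 1 is shut, values between are in proportion. In form: [[[dx, dy, dz], [ax, ay, az], fingers], ...]. A call has 1 to 10 rows; each row shifts and turns the commanded pose from where the row before left it, along the tool's axes as they then stand; what a row does not reach is not made up. A row lasts 1/12 s, in which the tool goes at most 41.7 mm and 7.16 degrees, less where a joint would pass 70% of its speed; a pose out of reach is approached as far as the arm can. A call is refused whole if a number of a shift passes 1 or a number of a turn 1, either way. A call with a gripper value outside its range is refused whole. The fingers move at their own pace and stop on an object; "force" is the grip in N (left out, the last holds). Time passes only in rows, so rows that do not move let the fingers close. It gives the time, the measured TCP pose, the force and the opening at its end, in the units of the state.
- bot.get_state(): the state, without advancing time (a new reading comes with each control period).
- cams.grab_frame(name): name is "side" or "top" or "wrist"; returns the picture (480x640x3 uint8, red, green, blue); there is no depth.
- cams.calibration(name): a dict with "vfov" (degrees; the focal length in pixels is half the picture's height over the tangent of half this angle, whatever the lens; pixels are square), "cx", "cy" (the principal point, pixels), "origin" and "attitude" of the camera in the world; the wrist camera has in their place "hand_eye" (4x4, takes a point from camera to tool coordinates, whose origin is the TCP and whose axes are the flange's). Camera axes: x right, y up, looking along -z (the intrinsics and any distortion apply to the point x, -y, -z); pixel columns grow to the right and rows downward; lengths in m; the calibration is good to about 2 mm. A picture is of the moment at which its call begins: read the wrist's pose just before it. calibration takes no time and is no camera call.
- bot.hand_in(): hands the job in, once; it reports no verdict.
The state is a dict: "t": time; "joints": joint angles; "qvel": joint speeds; "joint_torque": joint torques, N m; "eef_pos": TCP position; "eef_rot": TCP orientation; "ft_force": force on the tool from outside, world axes, zero at the start; "moment": the same for the moment, N m; "opening": opening from 0.0 (shut) to 1.0 (fully open).
Only numpy, scipy, OpenCV 4.12 (cv2) and the standard library are available. Lean on these libraries where they do the work, as an engineer would, in place of code of your own. Each camera call takes 0.05 s, during which the arm holds its last target. There are 200 camera calls.

TASK

Make up two service kits for the printer. In the tray with two round nests, put the gear-change kit: the large gear flat in the low seat with the widely spaced lips, the jar with the grey lid upright in the taller, nearly closed cup, and the orange screwdriver in the tool cradle (either way round); in the tray with one round nest, put the nozzle kit: the jar with the black lid upright in the cup and the tweezers in the cradle. Leave the small gear and the roll of tape where they lie.

Things in the scene. Friction and masses are not known exactly. Their poses are not given: they have to be found in the camera images.
- gear_tray: Fixed grey tray with TWO round nests, 160 (x) x 168 (y) mm, floor 4 thick, rim 12 high; origin centre of underside, z up. All from origin, mm: low gear seat (lips 11 above underside, inner dia. 60) at x 32, y 40; taller jar cup (lips 18 above underside, inner dia. 58) at x 32, y -40; tool cradle along y at x -44: slot 30 wide between guide blocks (top z 18) at y 39..55 and -39..-55, dark liners mark the seats.
- nozzle_tray: Fixed grey tray with ONE round nest, 160 (x) x 154 (y) mm, floor 4 thick, rim 12 high; origin centre of underside, z up. All from origin, mm: jar cup (four arc lips, top 18 above underside, inner dia. 58) at x 32, y 0; tool cradle along y at x -44: slot 28 wide between guide blocks (top z 18) at y 35..51 and -35..-51, dark liners mark the seats.
- large_gear: The larger printed gear (teal): toothed wheel 47 mm across and 10 mm thick, on top of it a round hub 18 mm across and 6 mm high (16 mm in all). Origin: centre of the underside, z up. Take it by the hub. About 20 g.
- screw_jar: The smaller jar, with the grey lid, clear below the lid, 43 mm high, body 40 mm across up to z = 31 mm, lid 42 mm across above. Origin: centre of the underside, z up. About 45 g.
- screwdriver: Small screwdriver with an orange handle, lying flat, 132 mm long along its y: handle from y = -5 to +66 mm, 16 mm wide (x) and 16 mm high; thin blade from there to y = -60 mm, 8 mm above the underside. Origin: middle of the length, underside of the handle, z up. Grip it across the handle; it balances near y = +15 mm. About 30 g.
- nozzle_jar: The larger jar, with the black lid, small pale nozzles seen through the clear sides, 46 mm high, body 44 mm across up to z = 34 mm, lid 47 mm across above. Origin: centre of the underside, z up. About 50 g.
- tweezers: Plain steel tweezers, lying: 123 mm long (along y), 13 mm wide (x) at the middle, 10 mm high; stiff when gripped across the width. Origin: middle of the underside, z up. About 20 g.
- small_gear: Bystander: the smaller printed gear (orange), 31 mm across, 14 mm high, with an 18 mm hub. It belongs in no kit and lies among the stock. Origin: centre of the underside.
- tape: Bystander: roll of black tape, 53 mm across, 19 mm high, lying flat behind the dark 2 mm thick mat that carries the stock. Origin: centre of the underside.

How it is judged:
At the end, for the whole second after the job is handed in: Each part rests on its tray's floor (origin 1 to 8 mm above the tray's underside), tilted under 0.15 rad: gear within 10 mm of its seat's centre, jars within 12 mm of their cups', tools within 12 mm across and 16 mm along their cradles and parallel to them within 0.25 rad (x of large_gear in the frame of gear_tray between 0.022 and 0.042 m and y of large_gear in the frame of gear_tray between 0.03 and 0.05 m and z of large_gear in the frame of gear_tray between 0.001 and 0.008 m and angle between each of large_gear, screw_jar, screwdriver, nozzle_jar, tweezers's own z axis and vertical below 0.15 rad and linear speed of each of large_gear, screw_jar, screwdriver, nozzle_jar, tweezers below 0.02 m/s and x of screw_jar in the frame of gear_tray between 0.02 and 0.044 m and y of screw_jar in the frame of gear_tray between -0.052 and -0.028 m and z of screw_jar in the frame of gear_tray between 0.001 and 0.008 m and x of screwdriver in the frame of gear_tray between -0.056 and -0.032 m and y of screwdriver in the frame of gear_tray between -0.016 and 0.016 m and z of screwdriver in the frame of gear_tray between 0.001 and 0.008 m and angle between the y axis of screwdriver and the y axis of gear_tray, either way round below 0.25 rad and x of nozzle_jar in the frame of nozzle_tray between 0.02 and 0.044 m and y of nozzle_jar in the frame of nozzle_tray between -0.012 and 0.012 m and z of nozzle_jar in the frame of nozzle_tray between 0.001 and 0.008 m and x of tweezers in the frame of nozzle_tray between -0.056 and -0.032 m and y of tweezers in the frame of nozzle_tray between -0.016 and 0.016 m and z of tweezers in the frame of nozzle_tray between 0.001 and 0.008 m and angle between the y axis of tweezers and the y axis of nozzle_tray, either way round below 0.25 rad); the robot touches nothing.
It fails at once if the small gear is moved more than 25 mm (distance of small_gear from where it was at the start of the episode above 0.025 m).
It fails at once if the roll of tape is moved more than 25 mm (distance of tape from where it was at the start of the episode above 0.025 m).
It also fails if it takes over 118 s, if anything falls off the work surface, if the arm or the gripper's body presses on something with over 40 N, if the wrist force passes 120 N, or if a joint passes its speed limit or range.

## Working session

There is one attempt and no reset: what is moved stays moved. The work goes in short steps, Python scripts to look and compute and a tool call to move; the robot and the scene stay as the last step left them, time stands still between calls to the robot, and variables do not carry over. Pictures are saved under pics/ and viewed, about 12 in all and at most 16, crops included, and the job is handed in when it is done.

Besides the shell and the picture viewer there is one more tool, called after ">>>" by a JSON object that holds its "api" and its "payload", one argument or row to a line. arm_command: Moves the arm, as the interface text tells. Its arguments: {"type":"object","properties":{"targets":{"type":"array","items":{"type":"array"}},"force":{"type":"number"}},"required":["targets"]}

```bash
mkdir -p pics
python3 - <<'E'
from rig import bot,cams
import cv2
for n in("top","side"):
    c=cams.calibration(n);print(n,c)
    cv2.imwrite(f"pics/{n}0.png",cams.grab_frame(n)[:,:,::-1])
print(cams.calibration("wrist"));print(bot.get_state())
E
```

```text
top {'vfov': 55.137326086668274, 'cx': 320.0493345105003, 'cy': 238.21498329025562, 'origin': array([0.48331835, 0.00602876, 1.22309579]), 'attitude': array([ 0.71104079,  0.02434615, -0.03515313, -0.70184935])}
side {'vfov': 55.23461588655255, 'cx': 315.56044093373356, 'cy': 238.3189009324844, 'origin': array([ 0.22878044, -0.73440478,  0.68717345]), 'attitude': array([ 0.88312846,  0.41895693, -0.0892226 , -0.19130746])}
{'vfov': 58.00578715987857, 'cx': 313.36583536046686, 'cy': 232.61752770644088, 'hand_eye': array([[ 1.40089962e-03,  9.60069166e-01,  2.79759242e-01,
         7.15925985e-02],
       [ 9.99998912e-01, -1.47424182e-03,  5.17445731e-05,
        -1.08549583e-04],
       [ 4.62111143e-04,  2.79758865e-01, -9.60070187e-01,
        -1.40889991e-01],
       [ 0.00000000e+00,  0.00000000e+00,  0.00000000e+00,
         1.00000000e+00]])}
{'t': 0.1, 'joints': array([ 1.02750784e+00,  2.07357625e-01,  1.54283367e+00, -1.71703281e-05,
        1.39350129e+00, -1.50535486e-01]), 'qvel': array([-0.0007987 , -0.00246881, -0.00118045, -0.00037117,  0.00164125,
       -0.00060892]), 'joint_torque': array([ 9.63984567e-04, -3.84092724e+01, -2.92549735e+01, -2.84809212e-04,
        4.83263648e-03, -1.60235277e-05]), 'eef_pos': array([0.21974317, 0.530604  , 0.2302182 ]), 'eef_rot': array([-3.49037512e-04,  1.95115164e-01,  9.80779777e-01, -9.90287944e-04]), 'ft_force': array([ 0.19453402, -0.35034356, -0.84341976]), 'moment': array([-0.03362418, -0.00427756,  0.02337383]), 'opening': 0.9986106692351018}
```

View pics/top0.png

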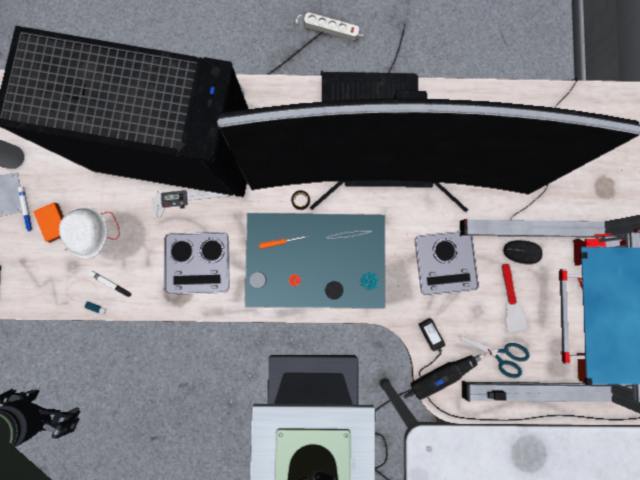

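View pics/side0.png

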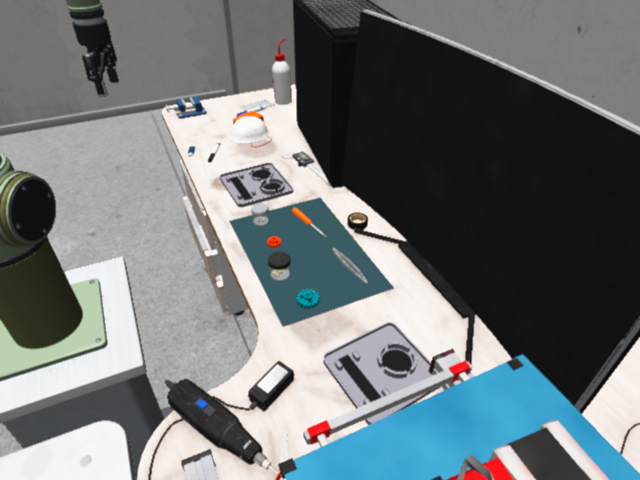

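The top view has the two-nest tray at about (196,263), the one-nest tray at (447,263), and the mat with all the stock at about (315,260). The side view agrees. I'll enlarge the top view to read positions.

```bash
cat > h.py <<'E'
import numpy as np
from scipy.spatial.transform import Rotation as R
from rig import bot,cams
def rot(q): return R.from_quat([q[1],q[2],q[3],q[0]]).as_matrix()
def cam(name,st=None):
    c=cams.calibration(name); f=240/np.tan(np.radians(c['vfov']/2))
    if name=='wrist':
        T=np.eye(4);T[:3,:3]=rot(st['eef_rot']);T[:3,3]=st['eef_pos'];T=T@c['hand_eye']
        return f,c['cx'],c['cy'],T[:3,3],T[:3,:3]
    return f,c['cx'],c['cy'],np.array(c['origin']),rot(c['attitude'])
def p2w(K,u,v,z):
    f,cx,cy,o,A=K; d=A@np.array([(u-cx)/f,-(v-cy)/f,-1]); return o+d*(z-o[2])/d[2]
def w2p(K,p):
    f,cx,cy,o,A=K; q=A.T@(np.array(p)-o); return cx-f*q[0]/q[2],cy+f*q[1]/q[2]
E
python3 - <<'E'
import cv2
a=cv2.imread('pics/top0.png')
b=cv2.resize(a[200:312,155:315],None,fx=5,fy=5,interpolation=cv2.INTER_CUBIC);cv2.imwrite('pics/c1.png',b)
b=cv2.resize(a[200:312,325:485],None,fx=5,fy=5,interpolation=cv2.INTER_CUBIC);cv2.imwrite('pics/c2.png',b)
E
```

```text
(no output)
```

View pics/c1.png

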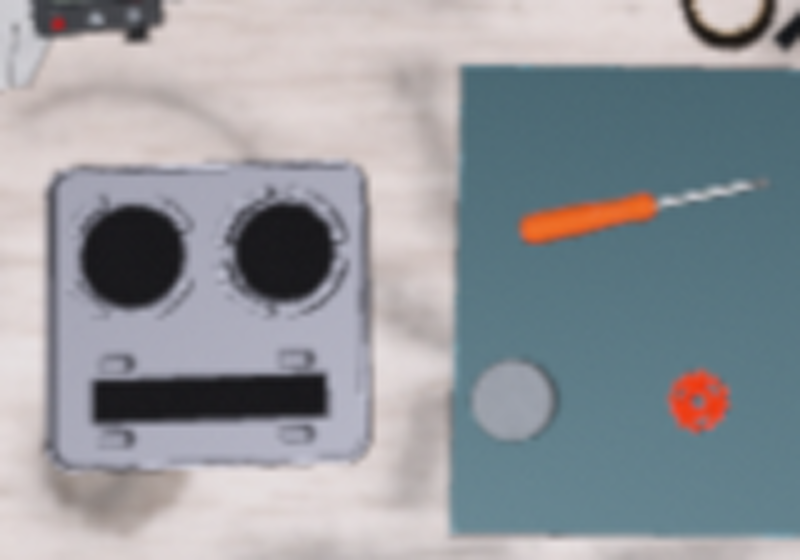

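View pics/c2.png

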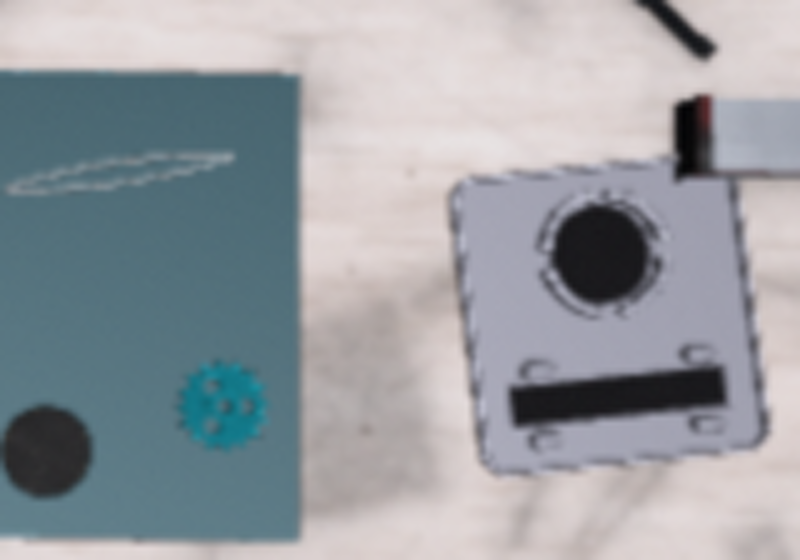

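Crop c1 shows the gear seat at (132,257), the cup at (284,252), the cradle from (94,402) to (328,395), the screwdriver from (524,229) to (764,183) and the grey lid at (514,399). Crop c2 shows the tweezers from (8,187) to (232,157), the black lid at (46,451), the gear at (224,406), the cup at (601,253) and the cradle from (512,404) to (725,384). A metal rail overlaps the far right corner of the nozzle tray.

```bash
python3 - <<'E'
from h import *
np.set_printoptions(precision=4,suppress=True)
K=cam('top');S=cam('side')
def q(n,x,y,z,o=155):
    p=p2w(K,o+(x+.5)/5-.5,200+(y+.5)/5-.5,z);print(n,p);return p
def ax(a,b): d=b-a; print('   len',np.linalg.norm(d),'dir deg',np.degrees(np.arctan2(d[1],d[0])))
q('seat',132,257,.005);q('cupA',284,252,.005)
a=q('cr l',94,402,.005);b=q('cr r',328,395,.005);ax(b,a)
for c in[(50,165),(368,165),(52,468),(372,462)]:q('A corner',*c,.012)
a=q('sd handle end',522,230,.010);q('handle/blade',655,205,.010);b=q('tip',766,183,.010);ax(b,a)
q('greylid',514,399,.045);q('small',700,401,.016);q('tape',730,8,.02)
o=325
a=q('tw l',8,188,.007,o);b=q('tw r',233,157,.007,o);ax(b,a)
q('blk',46,451,.048,o);q('gear',224,406,.012,o);q('cupB',601,253,.005,o)
a=q('cr',512,405,.005,o);b=q('cr',725,384,.005,o);ax(b,a)
print('rail end in side for z')
for z in(0,.03,.06,.1,.15,.2,.25,.3): 
  p=p2w(K,461,227,z);print(z,p,w2p(S,p))
E
python3 - <<'E'
import cv2
a=cv2.imread('pics/side0.png')
cv2.imwrite('pics/c3.png',cv2.resize(a[290:470,270:510],None,fx=3.3,fy=3.3,interpolation=cv2.INTER_CUBIC))
E
```

```text
seat [0.5473 0.3548 0.005 ]
cupA [0.551  0.2749 0.005 ]
cr l [0.4708 0.3718 0.005 ]
cr r [0.476  0.2494 0.005 ]
   len 0.12248698817143225 dir deg 92.4175817142412
A corner [0.5949 0.3976 0.012 ]
A corner [0.5972 0.2307 0.012 ]
A corner [0.4364 0.3901 0.012 ]
A corner [0.4415 0.2241 0.012 ]
sd handle end [0.564 0.149 0.01 ]
handle/blade [0.5782 0.0791 0.01  ]
tip [0.5907 0.0206 0.01  ]
   len 0.13113549841868993 dir deg 101.7372014634441
greylid [0.4754 0.1469 0.045 ]
small [0.4753 0.0534 0.016 ]
tape [0.6824 0.0409 0.02  ]
tw l [ 0.589  -0.0282  0.007 ]
tw r [ 0.6072 -0.1479  0.007 ]
   len 0.12107509308399943 dir deg 98.6540081077992
blk [ 0.4514 -0.0479  0.048 ]
gear [ 0.4751 -0.143   0.012 ]
cupB [ 0.5587 -0.3449  0.005 ]
cr [ 0.4774 -0.2967  0.005 ]
cr [ 0.4899 -0.4102  0.005 ]
   len 0.11427622858721176 dir deg 96.2757574678106
rail end in side for z
0 [ 0.6221 -0.3907  0.    ] (np.float64(440.3229088959148), np.float64(370.10736903221715))
0.03 [ 0.6187 -0.381   0.03  ] (np.float64(438.2273135431326), np.float64(356.0808157172105))
0.06 [ 0.6153 -0.3712  0.06  ] (np.float64(436.0604223040225), np.float64(341.57705407599167))
0.1 [ 0.6107 -0.3583  0.1   ] (np.float64(433.0538947030622), np.float64(321.4533123278911))
0.15 [ 0.6051 -0.3421  0.15  ] (np.float64(429.0936324381586), np.float64(294.94589059385703))
0.2 [ 0.5994 -0.3258  0.2   ] (np.float64(424.8894479903318), np.float64(266.80581229807683))
0.25 [ 0.5937 -0.3096  0.25  ] (np.float64(420.4180896544785), np.float64(236.87744563841625))
0.3 [ 0.588  -0.2934  0.3   ] (np.float64(415.65325347164304), np.float64(204.98472900918605))
```

View pics/c3.png

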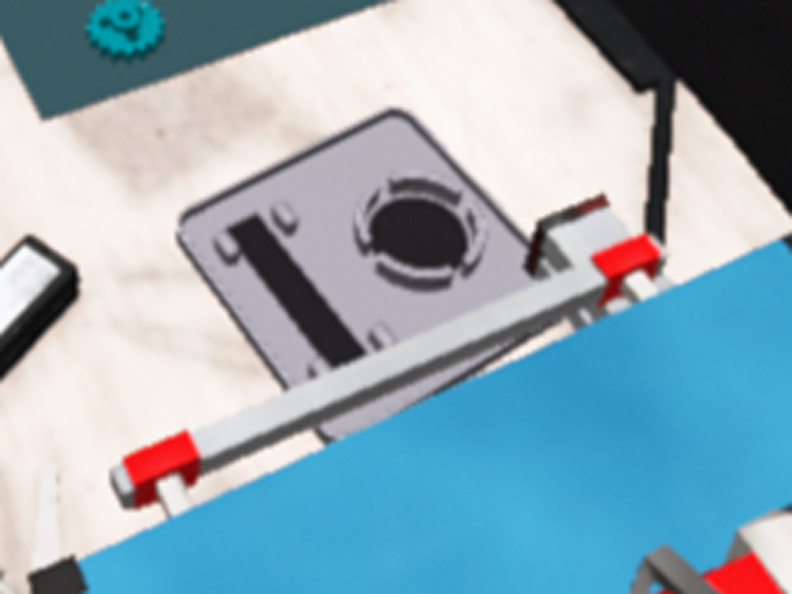

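```bash
cat >> h.py <<'E'
def go(x,y,z,th,st=None):
    "shift (current tool axes, units) and turn (units, about tool z) to bring tool to x,y,z, jaw axis at th deg"
    st=st or bot.get_state(); M=rot(st['eef_rot']); d=np.array([x,y,z])-st['eef_pos']
    n=np.degrees(np.arctan2(M[1,1],M[0,1])); a=(n-th+90)%180-90
    s=M.T@d/.04
    al=np.radians(a);Rz=np.array([[np.cos(al),-np.sin(al),0],[np.sin(al),np.cos(al),0],[0,0,1]])
    print('pos',st['eef_pos'].round(4),'jaw',n.round(1),'open',round(st['opening'],3),'F',st['ft_force'].round(1),'t',round(st['t'],2),'tilt',np.degrees(M[:2,2]).round(2))
    print(' shift first',s.round(3),' turn z',round(a/6,3),'| shift if turned first',(Rz.T@s).round(3))
E
python3 - <<'E'
from h import *
def fit(L,W):
    L=np.array(L)/1000.;W=np.array(W);l=L-L.mean(0);w=W-W.mean(0)
    a=np.arctan2((l[:,0]*w[:,1]-l[:,1]*w[:,0]).sum(),(l*w).sum());c,s=np.cos(a),np.sin(a);Q=np.array([[c,-s],[s,c]])
    t=W.mean(0)-Q@L.mean(0);print('yaw',np.degrees(a),'org',t,'res mm',((L@Q.T+t-W)*1000).round(1).tolist());return lambda p:(Q@np.array(p)/1000+t).round(4)
A=fit([(32,40),(32,-40),(-44,61.2),(-44,-61.2)],[(.5473,.3548),(.551,.2749),(.4708,.3718),(.476,.2494)])
B=fit([(32,0),(-44,57.1),(-44,-57.1)],[(.5587,-.3449),(.4774,-.2967),(.4899,-.4102)])
print('seat',A((32,40)),'cup',A((32,-40)),'cradle',A((-44,0)),A((-44,15)));print('B cup',B((32,0)),'cr',B((-44,0)))
K=cam('top');S=cam('side')
for z in(0.05,.1,.15,.2,.25,.3):
  p=p2w(K,250,190,z);r=p2w(K,340,187,z);print(z,p.round(3),np.round(w2p(S,p)),r.round(3),np.round(w2p(S,r)))
go(.4754,.1469,.12,10)
E
```

```text
yaw 2.7478579090375197 org [0.5172681  0.31301264] res mm [[0.0, -0.3], [0.1, -0.3], [-0.4, 0.2], [0.3, 0.4]]
yaw 6.364142085694052 org [ 0.5272183  -0.34853086] res mm [[0.3, -0.1], [-0.2, 0.0], [-0.1, 0.0]]
seat [0.5473 0.3545] cup [0.5511 0.2746] cradle [0.4733 0.3109] [0.4726 0.3259]
B cup [ 0.559 -0.345] cr [ 0.4835 -0.3534]
0.05 [0.705 0.171 0.05 ] [339. 179.] [ 0.716 -0.061  0.05 ] [390. 228.]
0.1 [0.695 0.164 0.1  ] [338. 165.] [ 0.706 -0.058  0.1  ] [388. 211.]
0.15 [0.686 0.157 0.15 ] [336. 149.] [ 0.696 -0.056  0.15 ] [385. 192.]
0.2 [0.676 0.15  0.2  ] [334. 132.] [ 0.686 -0.053  0.2  ] [383. 172.]
0.25 [0.667 0.143 0.25 ] [333. 113.] [ 0.676 -0.05   0.25 ] [380. 150.]
0.3 [0.657 0.136 0.3  ] [331.  94.] [ 0.666 -0.047  0.3  ] [377. 127.]
pos [0.2197 0.5306 0.2302] jaw 67.5 open 0.999 F [ 0.2 -0.4 -0.8] t 0.1 tilt [-0.06 -0.1 ]
 shift first [-9.577 -6.41   2.766]  turn z 9.583 | shift if turned first [-10.552   4.632   2.766]
```

>>> {"api": "arm_command", "payload": {
  "targets": [
    [[0,0,0.15],[0,0,0.96],-1],
    [[0,0,0.15],[0,0,0.96],-1],
    [[0,0,0.15],[0,0,0.96],-1],
    [[0,0,0.15],[0,0,0.96],-1],
    [[0,0,0.15],[0,0,0.96],-1],
    [[0,0,0.15],[0,0,0.96],-1],
    [[0,0,0.15],[0,0,0.96],-1],
    [[0,0,0.15],[0,0,0.96],-1],
    [[0,0,0.15],[0,0,0.96],-1],
    [[0,0,0.15],[0,0,0.96],-1]
  ],
  "force": 40
}}

```text
t: 0.93
eef_pos: [0.2198, 0.5308, 0.1703]
eef_rot: [0.0, 0.645, 0.764, -0.001]
ft_force: [0.1, -0.1, -0.4]
opening: 1.0
```

>>> {"api": "arm_command", "payload": {
  "targets": [
    [[-0.88,0.386,0],[0,0,0],-1],
    [[-0.88,0.386,0],[0,0,0],-1],
    [[-0.88,0.386,0],[0,0,0],-1],
    [[-0.88,0.386,0],[0,0,0],-1],
    [[-0.88,0.386,0],[0,0,0],-1],
    [[-0.88,0.386,0],[0,0,0],-1],
    [[-0.88,0.386,0],[0,0,0],-1],
    [[-0.88,0.386,0],[0,0,0],-1],
    [[-0.88,0.386,0],[0,0,0],-1],
    [[-0.88,0.386,0],[0,0,0],-1]
  ]
}}

```text
t: 1.77
eef_pos: [0.433, 0.2092, 0.171]
eef_rot: [-0.0, 0.643, 0.765, -0.0]
ft_force: [1.1, 1.1, 0.4]
opening: 1.001
```

Run:
```python
from h import *
go(.4754,.1469,.10,10)
```

```text
pos [0.433  0.2092 0.171 ] jaw 9.9 open 1.001 F [1.1 1.1 0.4] t 1.77 tilt [-0.03 -0.  ]
 shift first [-1.716  0.777  1.775]  turn z -0.017 | shift if turned first [-1.717  0.774  1.775]
```

>>> {"api": "arm_command", "payload": {
  "targets": [
    [[-0.57,0.26,0.3],[0,0,0],-1],
    [[-0.57,0.26,0.3],[0,0,0],-1],
    [[-0.57,0.26,0.3],[0,0,0],-1],
    [[0,0,0.5],[0,0,0],-1],
    [[0,0,0.2],[0,0,0],-1],
    [[0,0,0],[0,0,0],-1],
    [[0,0,0],[0,0,0],-1]
  ]
}}

```text
t: 2.35
eef_pos: [0.4741, 0.1493, 0.1067]
eef_rot: [-0.001, 0.643, 0.766, -0.001]
ft_force: [-0.4, -0.4, 1.1]
opening: 1.001
```

Run:
```python
from h import *
import cv2
st=bot.get_state();f=cams.grab_frame('wrist');W=cam('wrist',st)
go(.4754,.1469,.019,10,st)
print(w2p(W,(.4754,.1469,.045)),w2p(W,(.5744,.0991,.018)))
cv2.imwrite('pics/w1.png',f[:,:,::-1])
```

```text
pos [0.4741 0.1493 0.1067] jaw 9.9 open 1.001 F [-0.4 -0.4  1.1] t 2.35 tilt [-0.13 -0.01]
 shift first [-0.065  0.026  2.192]  turn z -0.011 | shift if turned first [-0.065  0.026  2.192]
(np.float64(316.1977721898739), np.float64(261.10307783666605)) (np.float64(464.97931962948246), np.float64(346.9718017187324))
```

View pics/w1.png

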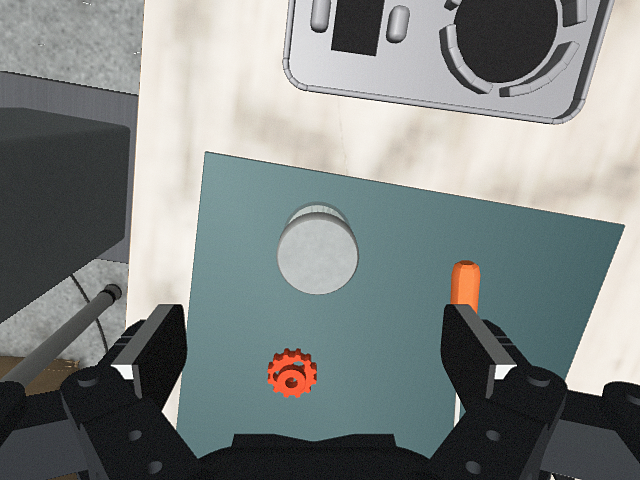

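The wrist view has the grey lid at (317,254), within about 3 mm of my estimate, and the gripper is centred on it. I'll descend and grip.

>>> {"api": "arm_command", "payload": {
  "targets": [
    [[0,0,0.6],[0,0,0],-1],
    [[0,0,0.6],[0,0,0],-1],
    [[0,0,0.5],[0,0,0],-1],
    [[0,0,0.47],[0,0,0],-1],
    [[0,0,0],[0,0,0],-1],
    [[0,0,0],[0,0,0],1],
    [[0,0,0],[0,0,0],1],
    [[0,0,0],[0,0,0],1],
    [[0,0,0],[0,0,0],1],
    [[0,0,0],[0,0,0],1]
  ]
}}

```text
t: 3.23
eef_pos: [0.477, 0.1493, 0.0226]
eef_rot: [0.001, 0.643, 0.765, 0.001]
ft_force: [-0.7, 0.0, 5.9]
opening: 0.473
```

Run:
```python
from h import *
go(.5511,.2746,.09,3)
```

```text
pos [0.477  0.1493 0.0226] jaw 9.9 open 0.473 F [-0.7  0.   5.9] t 3.23 tilt [0.22 0.04]
 shift first [ 2.766  2.371 -1.677]  turn z 1.15 | shift if turned first [ 3.031  2.021 -1.677]
```

>>> {"api": "arm_command", "payload": {
  "targets": [
    [[0,0,0],[0,0,0],1],
    [[0,0,-0.4],[0,0,0],1],
    [[0,0,-0.8],[0,0,0],1],
    [[0,0,-0.8],[0,0,0.55],1],
    [[0,0,0],[0,0,0.6],1],
    [[0.6,0.4,0],[0,0,0],1],
    [[0.6,0.4,0],[0,0,0],1],
    [[0.6,0.4,0],[0,0,0],1],
    [[0.6,0.4,0],[0,0,0],1],
    [[0.6,0.4,0],[0,0,0],1]
  ]
}}

```text
t: 4.07
eef_pos: [0.5495, 0.2741, 0.1011]
eef_rot: [0.0, 0.688, 0.725, 0.0]
ft_force: [0.2, -0.0, 0.5]
opening: 0.474
```

>>> {"api": "arm_command", "payload": {
  "targets": [
    [[0,0,0],[0,0,0],1],
    [[0,0,0],[0,0,0],1]
  ]
}}

```text
t: 4.23
eef_pos: [0.5493, 0.2741, 0.1009]
eef_rot: [0.0, 0.688, 0.726, 0.0]
ft_force: [-0.4, -1.2, -0.8]
opening: 0.469
```

Run:
```python
from h import *
import cv2
st=bot.get_state();f=cams.grab_frame('wrist');W=cam('wrist',st)
go(.5511,.2746,.0246,3,st)
for p in((.5511,.2746),(.5473,.3545),(.4733,.3109)):print(np.round(w2p(W,p+(.004,))))
cv2.imwrite('pics/w2.png',f[:,:,::-1])
```

```text
pos [0.5493 0.2741 0.1009] jaw 3.1 open 0.469 F [-0.4 -1.2 -0.8] t 4.23 tilt [0.05 0.01]
 shift first [0.011 0.043 1.906]  turn z 0.017 | shift if turned first [0.011 0.043 1.906]
[317. 235.]
[319.  88.]
[179. 164.]
```

View pics/w2.png

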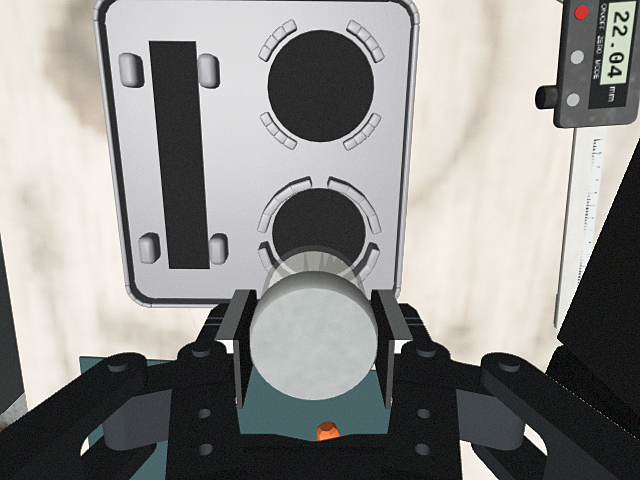

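The jar is held upright above the cup. The predicted nest positions match to about 1 mm, so I'll lower and release.

>>> {"api": "arm_command", "payload": {
  "targets": [
    [[0,0.06,0.5],[0,0,0],1],
    [[0,0,0.5],[0,0,0],1],
    [[0,0,0.5],[0,0,0],1],
    [[0,0,0.3],[0,0,0],1],
    [[0,0,0.09],[0,0,0],1],
    [[0,0,0],[0,0,0],1],
    [[0,0,0],[0,0,0],1]
  ]
}}

```text
t: 4.87
eef_pos: [0.5511, 0.2724, 0.0252]
eef_rot: [0.0, 0.689, 0.725, -0.0]
ft_force: [-0.8, -0.5, -0.9]
opening: 0.477
```

>>> {"api": "arm_command", "payload": {
  "targets": [
    [[0,0,0],[0,0,0],-0.4],
    [[0,0,0],[0,0,0],-0.4],
    [[0,0,0],[0,0,0],-0.4],
    [[0,0,-0.5],[0,0,0],-0.4],
    [[0,0,-0.8],[0,0,0],-0.4],
    [[0,0,-0.8],[0,0,0],-0.4],
    [[0,0,0],[0,0,0],-0.4],
    [[0,0,0],[0,0,0],-0.4]
  ]
}}

```text
t: 5.53
eef_pos: [0.5537, 0.2739, 0.1124]
eef_rot: [0.002, 0.688, 0.725, 0.003]
ft_force: [0.6, 0.2, -0.3]
opening: 0.697
```

Run:
```python
from h import *
go(.5744,.0991,.06,11.7)
```

```text
pos [0.5537 0.2739 0.1124] jaw 3.0 open 0.697 F [ 0.6  0.2 -0.3] t 5.53 tilt [0.39 0.13]
 shift first [-4.394  0.28   1.304]  turn z -1.45 | shift if turned first [-4.386 -0.388  1.304]
```

>>> {"api": "arm_command", "payload": {
  "targets": [
    [[0,0,0],[0,0,-0.73],-0.4],
    [[0,0,0],[0,0,-0.72],-0.4],
    [[-0.8,-0.07,0],[0,0,0],-0.4],
    [[-0.9,-0.08,0],[0,0,0],-0.4],
    [[-0.9,-0.08,0],[0,0,0],-0.4],
    [[-0.9,-0.08,0],[0,0,0],-0.4],
    [[-0.88,-0.08,0],[0,0,0],-0.4],
    [[0,0,0],[0,0,0],-0.4],
    [[0,0,0],[0,0,0],-0.4]
  ]
}}

```text
t: 6.28
eef_pos: [0.5706, 0.0964, 0.1075]
eef_rot: [-0.001, 0.633, 0.774, -0.001]
ft_force: [-0.8, 0.5, 0.3]
opening: 0.697
```

Run:
```python
from h import *
import cv2
st=bot.get_state();f=cams.grab_frame('wrist');W=cam('wrist',st)
go(.5744,.0991,.006,11.7,st)
for p in((.564,.149),(.5744,.0991),(.5784,.0795)):print(np.round(w2p(W,p+(.013,))))
cv2.imwrite('pics/w3.png',f[:,:,::-1])
```

```text
pos [0.5706 0.0964 0.1075] jaw 11.5 open 0.697 F [-0.8  0.5  0.3] t 6.28 tilt [-0.16  0.01]
 shift first [0.046 0.113 2.536]  turn z -0.039 | shift if turned first [0.045 0.113 2.536]
[322. 142.]
[322. 234.]
[322. 267.]
```

View pics/w3.png

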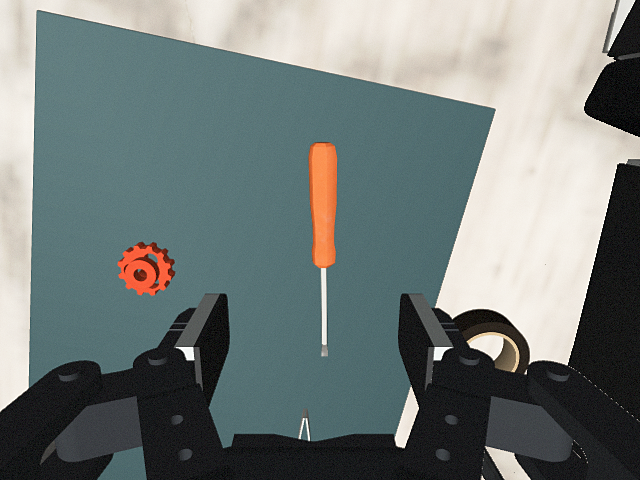

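The screwdriver is where predicted: handle end at (322,143), handle/blade junction at (322,267), running parallel to the image columns. I'll descend and grip.

>>> {"api": "arm_command", "payload": {
  "targets": [
    [[0.04,0.11,0.7],[0,0,0],-0.4],
    [[0,0,0.7],[0,0,0],-0.4],
    [[0,0,0.7],[0,0,0],-0.4],
    [[0,0,0.42],[0,0,0],-0.4],
    [[0,0,0],[0,0,0],-0.4],
    [[0,0,0],[0,0,0],1],
    [[0,0,0],[0,0,0],1],
    [[0,0,0],[0,0,0],1],
    [[0,0,0],[0,0,0],1],
    [[0,0,0],[0,0,0],1]
  ]
}}

```text
t: 7.17
eef_pos: [0.5772, 0.1012, 0.0102]
eef_rot: [0.001, 0.631, 0.775, 0.001]
ft_force: [-0.0, 1.3, 3.5]
opening: 0.161
```

>>> {"api": "arm_command", "payload": {
  "targets": [
    [[0,0,0],[0,0,0],1],
    [[0,0,0],[0,0,0],1],
    [[0,0,0],[0,0,0],1]
  ]
}}

```text
t: 7.42
eef_pos: [0.5772, 0.1011, 0.0102]
eef_rot: [0.001, 0.631, 0.775, 0.002]
ft_force: [-0.2, 0.9, 6.2]
opening: 0.161
```

Run:
```python
from h import *
go(.4726,.3259,.08,2.75)
```

```text
pos [0.5772 0.1011 0.0102] jaw 11.7 open 0.161 F [-0.2  0.9  6.2] t 7.42 tilt [0.22 0.04]
 shift first [ 6.032 -1.417 -1.752]  turn z 1.488 | shift if turned first [ 5.739 -2.336 -1.752]
```

>>> {"api": "arm_command", "payload": {
  "targets": [
    [[0,0,-0.4],[0,0,0],1],
    [[0,0,-0.8],[0,0,0],1],
    [[0,0,-0.6],[0,0,0.5],1],
    [[0,0,-0.5],[0,0,0.5],1],
    [[0,0,0],[0,0,0.49],1],
    [[0.7,-0.29,0],[0,0,0],1],
    [[0.8,-0.33,0],[0,0,0],1],
    [[0.8,-0.33,0],[0,0,0],1],
    [[0.8,-0.33,0],[0,0,0],1],
    [[0.8,-0.33,0],[0,0,0],1]
  ]
}}

```text
t: 8.25
eef_pos: [0.5027, 0.2545, 0.1003]
eef_rot: [0.0, 0.69, 0.724, 0.0]
ft_force: [0.0, 0.5, -0.4]
opening: 0.169
```

>>> {"api": "arm_command", "payload": {
  "targets": [
    [[0.8,-0.33,0],[0,0,0],1],
    [[0.8,-0.33,0],[0,0,0],1],
    [[0.28,-0.07,0],[0,0,0],1],
    [[0,0,0],[0,0,0],1],
    [[0,0,0],[0,0,0],1]
  ]
}}

```text
t: 8.67
eef_pos: [0.4707, 0.3273, 0.1001]
eef_rot: [0.0, 0.689, 0.724, -0.0]
ft_force: [-0.3, -0.7, -0.7]
opening: 0.168
```

Run:
```python
from h import *
import cv2
st=bot.get_state();f=cams.grab_frame('wrist');W=cam('wrist',st)
go(.4725,.3274,.0122,2.75,st)
for p in((.551,.2746,.047),(.4733,.3109,.004)):print(np.round(w2p(W,p)))
cv2.imwrite('pics/w4.png',f[:,:,::-1])
```

```text
pos [0.4707 0.3273 0.1001] jaw 2.8 open 0.168 F [-0.3 -0.7 -0.7] t 8.67 tilt [ 0.02 -0.04]
 shift first [1.000e-03 4.400e-02 2.198e+00]  turn z 0.017 | shift if turned first [1.000e-03 4.400e-02 2.198e+00]
[465. 366.]
[317. 263.]
```

View pics/w4.png

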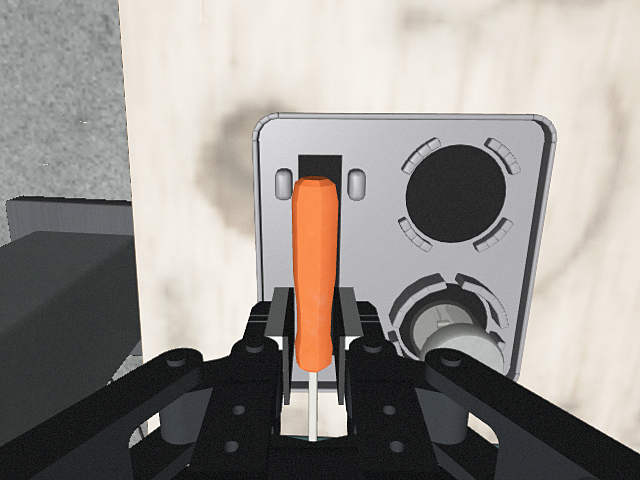

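The screwdriver is held straight and lined up with the slot. The grey jar stands in the taller cup, with its lid at about (462,353). I'll lower and release.

>>> {"api": "arm_command", "payload": {
  "targets": [
    [[0,0.04,0.7],[0,0,0],1],
    [[0,0,0.7],[0,0,0],1],
    [[0,0,0.5],[0,0,0],1],
    [[0,0,0.25],[0,0,0],1],
    [[0,0,0.05],[0,0,0],1],
    [[0,0,0],[0,0,0],1],
    [[0,0,0],[0,0,0],1],
    [[0,0,0],[0,0,0],0.3],
    [[0,0,0],[0,0,0],0.3],
    [[0,0,0],[0,0,0],0.3]
  ]
}}

```text
t: 9.55
eef_pos: [0.473, 0.3275, 0.0127]
eef_rot: [0.0, 0.69, 0.724, 0.001]
ft_force: [-0.3, 0.4, -0.1]
opening: 0.348
```

>>> {"api": "arm_command", "payload": {
  "targets": [
    [[0,0,-0.4],[0,0,0],0.3],
    [[0,0,-0.8],[0,0,0],0.3],
    [[0,0,-0.8],[0,0,0],0.3],
    [[0,0,-0.3],[0,0,0],0.3],
    [[0,0,0],[0,0,0],-0.2],
    [[0,0,0],[0,0,0],-0.2]
  ]
}}

```text
t: 10.05
eef_pos: [0.4728, 0.3276, 0.1047]
eef_rot: [0.0, 0.69, 0.724, 0.001]
ft_force: [-0.4, -0.3, -1.2]
opening: 0.595
```

Run:
```python
from h import *
import cv2
st=bot.get_state();f=cams.grab_frame('wrist')
go(.4751,-.143,.10,5,st)
cv2.imwrite('pics/w5.png',f[:,:,::-1])
```

```text
pos [0.4728 0.3276 0.1047] jaw 2.8 open 0.595 F [-0.4 -0.3 -1.2] t 10.05 tilt [0.09 0.05]
 shift first [-11.754  -0.508   0.107]  turn z -0.374 | shift if turned first [-11.725  -0.968   0.107]
```

View pics/w5.png

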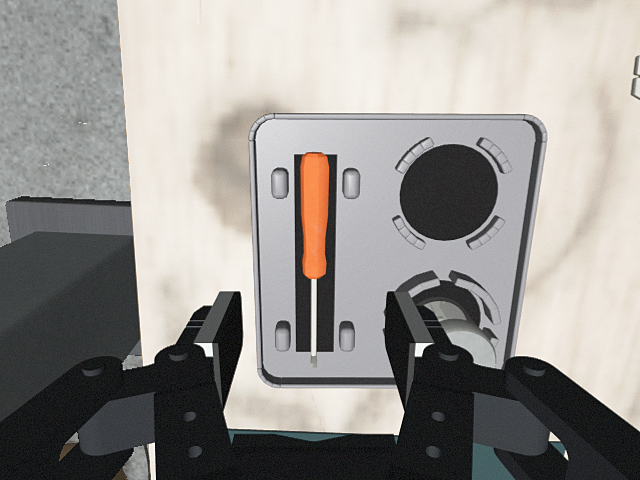

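The screwdriver is seated in the cradle, running from (314,153) to (314,367). Next is the large gear.

>>> {"api": "arm_command", "payload": {
  "targets": [
    [[-0.6,-0.03,0],[0,0,0],-0.2],
    [[-1,-0.04,0],[0,0,0],-0.2],
    [[-1,-0.04,0],[0,0,0],-0.2],
    [[-1,-0.04,0],[0,0,0],-0.2],
    [[-1,-0.04,0],[0,0,0],-0.2],
    [[-1,-0.04,0],[0,0,0],-0.2],
    [[-1,-0.05,0],[0,0,0],-0.2],
    [[-1,-0.05,0],[0,0,0],-0.2],
    [[-1,-0.05,0],[0,0,0],-0.2],
    [[-1,-0.05,0],[0,0,0],-0.2]
  ]
}}

```text
t: 10.93
eef_pos: [0.4713, -0.0583, 0.1017]
eef_rot: [-0.002, 0.69, 0.724, -0.001]
ft_force: [0.3, 0.2, -0.5]
opening: 0.596
```

>>> {"api": "arm_command", "payload": {
  "targets": [
    [[-1,-0.05,0],[0,0,0],-0.2],
    [[-1,-0.05,0],[0,0,0],-0.2],
    [[0,0,0],[0,0,0],0.1],
    [[0,0,0],[0,0,0],0.1],
    [[0,0,0],[0,0,0],0.1]
  ]
}}

```text
t: 11.35
eef_pos: [0.4719, -0.1362, 0.102]
eef_rot: [-0.002, 0.69, 0.724, -0.0]
ft_force: [-0.1, 0.6, -0.5]
opening: 0.449
```

Run:
```python
from h import *
import cv2
st=bot.get_state();f=cams.grab_frame('wrist');W=cam('wrist',st)
go(.4751,-.143,.0135,3,st);print(np.round(w2p(W,(.4751,-.143,.018))))
cv2.imwrite('pics/w6.png',f[:,:,::-1])
```

```text
pos [ 0.4719 -0.1362  0.102 ] jaw 2.7 open 0.449 F [-0.1  0.6 -0.5] t 11.35 tilt [-0.23  0.14]
 shift first [-0.179  0.082  2.213]  turn z -0.05 | shift if turned first [-0.18   0.081  2.213]
[320. 255.]
```

View pics/w6.png

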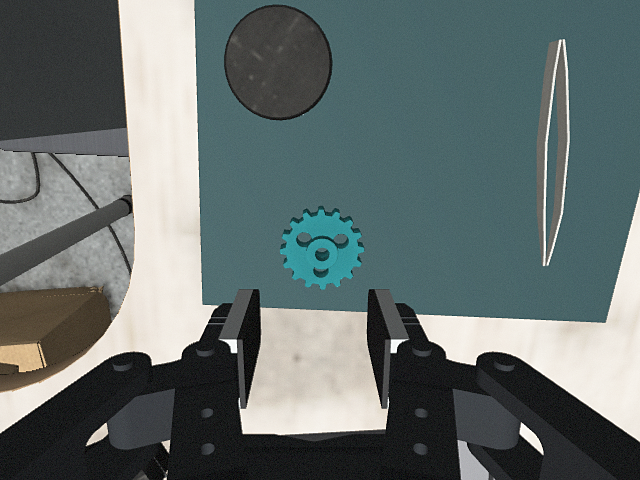

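The hub is at (322,254), and (320,255) was predicted. I'll narrow the jaws, descend and trim the height before closing.

>>> {"api": "arm_command", "payload": {
  "targets": [
    [[-0.18,0.08,0.6],[0,0,0],0.42],
    [[0,0,0.6],[0,0,0],0.42],
    [[0,0,0.6],[0,0,0],0.42],
    [[0,0,0.25],[0,0,0],0.42],
    [[0,0,0],[0,0,0],0.42],
    [[0,0,0],[0,0,0],0.42]
  ]
}}

```text
t: 11.9
eef_pos: [0.4766, -0.1427, 0.0216]
eef_rot: [-0.001, 0.689, 0.725, -0.0]
ft_force: [-0.1, -0.3, -0.0]
opening: 0.288
```

Run:
```python
from h import *
go(.4751,-.143,.0135,3)
```

```text
pos [ 0.4766 -0.1427  0.0216] jaw 2.9 open 0.288 F [-0.1 -0.3 -0. ] t 11.9 tilt [-0.1   0.06]
 shift first [-0.005 -0.038  0.204]  turn z -0.022 | shift if turned first [-0.005 -0.038  0.204]
```

>>> {"api": "arm_command", "payload": {
  "targets": [
    [[0,-0.03,0.1],[0,0,0],0.42],
    [[0,0,0.11],[0,0,0],0.42],
    [[0,0,0],[0,0,0],0.42],
    [[0,0,0],[0,0,0],0.42]
  ],
  "force": 30
}}

```text
t: 12.23
eef_pos: [0.4762, -0.1444, 0.0142]
eef_rot: [0.0, 0.69, 0.724, 0.0]
ft_force: [-0.4, -0.6, -0.7]
opening: 0.295
```

>>> {"api": "arm_command", "payload": {
  "targets": [
    [[0,0,0],[0,0,0],1],
    [[0,0,0],[0,0,0],1],
    [[0,0,0],[0,0,0],1],
    [[0,0,0],[0,0,0],1]
  ]
}}

```text
t: 12.57
eef_pos: [0.4763, -0.1445, 0.0143]
eef_rot: [0.0, 0.69, 0.724, 0.0]
ft_force: [-0.9, 1.2, 4.4]
opening: 0.185
```

>>> {"api": "arm_command", "payload": {
  "targets": [
    [[0,0,-0.2],[0,0,0],1],
    [[0,0,-0.4],[0,0,0],1],
    [[0,0,-0.6],[0,0,0],1],
    [[0,0,-0.6],[0,0,0],1],
    [[0,0,-0.4],[0,0,0],1],
    [[0,0,0],[0,0,0],1]
  ]
}}

```text
t: 13.07
eef_pos: [0.4789, -0.1457, 0.1059]
eef_rot: [0.004, 0.69, 0.724, 0.001]
ft_force: [0.7, -0.4, -0.5]
opening: 0.179
```

Run:
```python
from h import *
import cv2
st=bot.get_state();f=cams.grab_frame('wrist')
go(.5473,.3545,.10,3,st)
cv2.imwrite('pics/w7.png',cv2.resize(f[200:,100:540,::-1],(400,255)))
```

```text
pos [ 0.4789 -0.1457  0.1059] jaw 2.8 open 0.179 F [ 0.7 -0.4 -0.5] t 13.07 tilt [ 0.44 -0.22]
 shift first [12.409  2.309  0.111]  turn z -0.04 | shift if turned first [12.4    2.36   0.111]
```

View pics/w7.png

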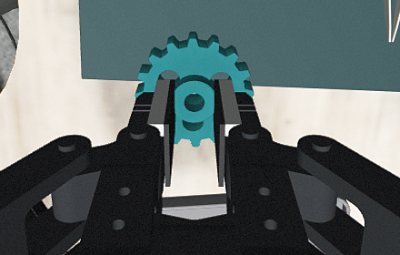

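The gear is held level by its hub. I'll carry it to the seat.

>>> {"api": "arm_command", "payload": {
  "targets": [
    [[0.5,0.1,0],[0,0,0],1],
    [[0.9,0.17,0],[0,0,0],1],
    [[0.9,0.17,0],[0,0,0],1],
    [[0.9,0.17,0],[0,0,0],1],
    [[0.9,0.17,0],[0,0,0],1],
    [[0.9,0.17,0],[0,0,0],1],
    [[0.9,0.17,0],[0,0,0],1],
    [[0.9,0.17,0],[0,0,0],1],
    [[0.9,0.17,0],[0,0,0],1],
    [[0.9,0.17,0],[0,0,0],1]
  ]
}}

```text
t: 13.95
eef_pos: [0.523, 0.2041, 0.0997]
eef_rot: [-0.001, 0.69, 0.724, -0.001]
ft_force: [1.7, -0.7, 0.1]
opening: 0.178
```

>>> {"api": "arm_command", "payload": {
  "targets": [
    [[0.9,0.17,0],[0,0,0],1],
    [[0.9,0.17,0],[0,0,0],1],
    [[0.9,0.17,0],[0,0,0],1],
    [[0.7,0.12,0],[0,0,0],1],
    [[0.4,0.07,0],[0,0,0],1],
    [[0,0,0],[0,0,0],1],
    [[0,0,0],[0,0,0],1]
  ]
}}

```text
t: 14.53
eef_pos: [0.5438, 0.3557, 0.0995]
eef_rot: [-0.0, 0.689, 0.725, -0.002]
ft_force: [-0.8, -0.9, 0.3]
opening: 0.18
```

Run:
```python
from h import *
import cv2
st=bot.get_state();f=cams.grab_frame('wrist');W=cam('wrist',st)
go(.5473,.3545,.0165,3,st)
print(np.round(w2p(W,(.5473,.3545,.004))))
cv2.imwrite('pics/w8.png',f[:,:,::-1])
```

```text
pos [0.5438 0.3557 0.0995] jaw 2.9 open 0.18 F [-0.8 -0.9  0.3] t 14.53 tilt [-0.17 -0.11]
 shift first [-0.03   0.093  2.075]  turn z -0.023 | shift if turned first [-0.03   0.093  2.075]
[321. 238.]
```

View pics/w8.png

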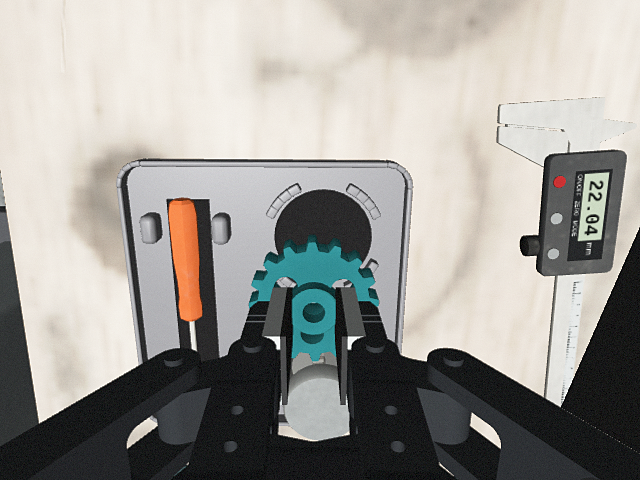

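The gear is above its seat, whose centre matches the prediction. I'll lower and release.

>>> {"api": "arm_command", "payload": {
  "targets": [
    [[-0.06,0.09,0.6],[0,0,0],1],
    [[0,0,0.6],[0,0,0],1],
    [[0,0,0.5],[0,0,0],1],
    [[0,0,0.25],[0,0,0],1],
    [[0,0,0.1],[0,0,0],1],
    [[0,0,0.02],[0,0,0],1],
    [[0,0,0],[0,0,0],1],
    [[0,0,0],[0,0,0],0.3],
    [[0,0,0],[0,0,0],0.3],
    [[0,0,0],[0,0,0],0.3]
  ]
}}

```text
t: 15.42
eef_pos: [0.5498, 0.3539, 0.0203]
eef_rot: [0.0, 0.69, 0.724, 0.001]
ft_force: [-0.2, -0.0, 0.0]
opening: 0.355
```

>>> {"api": "arm_command", "payload": {
  "targets": [
    [[0,0,-0.2],[0,0,0],0.3],
    [[0,0,-0.8],[0,0,0],0.3],
    [[0,0,-0.8],[0,0,0],0.3],
    [[-0.5,0,-0.6],[0,0,0],0],
    [[-0.7,0,0],[0,0,0],-0.4],
    [[-0.8,0,0],[0,0,0],-0.4],
    [[0,0,0],[0,0,0],-0.4],
    [[0,0,0],[0,0,0],-0.4]
  ]
}}

```text
t: 16.08
eef_pos: [0.5531, 0.2724, 0.116]
eef_rot: [0.0, 0.691, 0.723, 0.001]
ft_force: [0.2, -0.2, -0.2]
opening: 0.698
```

Run:
```python
from h import *
import cv2
st=bot.get_state();f=cams.grab_frame('wrist');W=cam('wrist',st)
go(.5985,-.088,.12,8.65,st)
for p in((.5473,.3545,.014),(.5511,.2746,.047)):print(np.round(w2p(W,p)))
cv2.imwrite('pics/w9.png',f[:,:,::-1])
```

```text
pos [0.5531 0.2724 0.116 ] jaw 2.6 open 0.698 F [ 0.2 -0.2 -0.2] t 16.08 tilt [0.06 0.04]
 shift first [-9.052  0.724 -0.103]  turn z -1.008 | shift if turned first [-9.078 -0.234 -0.103]
[310.  85.]
[310. 247.]
```

View pics/w9.png

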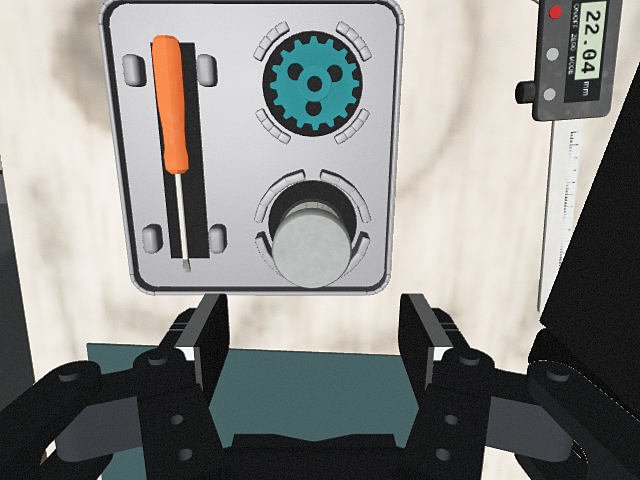

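The gear is flat and centred in its seat, the jar is upright in the cup, and the screwdriver is in the cradle. That makes 14 pictures, so I'll save the last two. I'll refine the tweezers and black jar from the earlier wrist picture w6.

>>> {"api": "arm_command", "payload": {
  "targets": [
    [[-0.4,0.04,0],[0,0,0],-0.2],
    [[-0.95,0.08,0],[0,0,0],-0.2],
    [[-0.95,0.08,0],[0,0,0],-0.2],
    [[-0.95,0.08,0],[0,0,0],-0.2],
    [[-0.95,0.08,0],[0,0,0],-0.2],
    [[-0.95,0.08,0],[0,0,0],-0.2],
    [[-0.95,0.08,0],[0,0,0],-0.2],
    [[-0.95,0.08,0],[0,0,0],-0.2],
    [[-0.95,0.08,0],[0,0,0],-0.2],
    [[-0.95,0.08,0],[0,0,0],-0.2]
  ]
}}

```text
t: 16.97
eef_pos: [0.601, -0.083, 0.1151]
eef_rot: [0.0, 0.689, 0.724, 0.0]
ft_force: [0.9, 0.3, 0.4]
opening: 0.601
```

>>> {"api": "arm_command", "payload": {
  "targets": [
    [[0,0,0],[0,0,-0.5],-0.2],
    [[0,0,0],[0,0,-0.5],-0.2],
    [[0,0,0],[0,0,0],-0.2],
    [[0,0,0],[0,0,0],-0.2]
  ]
}}

```text
t: 17.3
eef_pos: [0.6006, -0.0817, 0.1148]
eef_rot: [-0.0, 0.651, 0.759, 0.0]
ft_force: [0.1, 0.7, 0.3]
opening: 0.601
```

Run:
```python
from h import *
import cv2
s6={'eef_pos':np.array([.4719,-.1362,.102]),'eef_rot':np.array([-.002,.690,.724,0])}
W=cam('wrist',s6)
a=p2w(W,562,40,.010);b=p2w(W,546,265,.010);print(a,b,(a+b)/2,np.degrees(np.arctan2(*(a-b)[1::-1])),np.linalg.norm(a-b))
print('blk',p2w(W,278,62,.048))
st=bot.get_state();f=cams.grab_frame('wrist');W=cam('wrist',st)
go(.5985,-.088,.005,8.65,st)
# bright steel pixels on the mat near the prediction
hsv=cv2.cvtColor(f,cv2.COLOR_RGB2HSV)
m=np.zeros(f.shape[:2],np.uint8)
c=[w2p(W,p) for p in((.589,-.0282,.01),(.6072,-.1479,.01))];print(np.round(c))
cv2.line(m,*[tuple(int(v) for v in p) for p in c],255,50)
m&=((hsv[...,1]<70)&(hsv[...,2]>70)).astype(np.uint8)*255; m[290:]=0
ys,xs=np.nonzero(m);print(len(ys),ys.min(),ys.max())
for lo,hi in((0,60),(60,120),(120,180),(180,240),(240,290)):
    k=(ys>=lo)&(ys<hi)
    if k.any():
        x=(xs[k].min()+xs[k].max())/2;y=ys[k].mean();w=p2w(W,x,y,.01);print(lo,xs[k].min(),xs[k].max(),y.round(),w)
```

```text
[ 0.58921574 -0.0272017   0.01      ] [ 0.60481545 -0.14524019  0.01      ] [ 0.5970156  -0.08622094  0.01      ] 97.52845830149492 0.11906484356026856
blk [ 0.45201149 -0.04776069  0.048     ]
pos [ 0.6006 -0.0817  0.1148] jaw 8.7 open 0.601 F [0.1 0.7 0.3] t 17.3 tilt [-0.    0.02]
 shift first [-0.149 -0.077  2.745]  turn z 0.015 | shift if turned first [-0.149 -0.077  2.745]
[[308. 137.]
 [308. 333.]]
1594 113 289
60 294 323 117.0 [ 0.58745589 -0.01706366  0.01      ]
120 284 333 154.0 [ 0.59054927 -0.03741887  0.01      ]
180 283 333 210.0 [ 0.59508606 -0.06921041  0.01      ]
240 283 333 263.0 [ 0.60001155 -0.10169214  0.01      ]
```

>>> {"api": "arm_command", "payload": {
  "targets": [
    [[-0.13,-0.07,0.7],[0,0,0],-0.1],
    [[0,0,0.7],[0,0,0],0],
    [[0,0,0.7],[0,0,0],0.1],
    [[0,0,0.45],[0,0,0],0.2],
    [[0,0,0.05],[0,0,0],0.2],
    [[0,0,0],[0,0,0],0.2],
    [[0,0,0],[0,0,0],0.2]
  ],
  "force": 40
}}

```text
t: 17.93
eef_pos: [0.5994, -0.0878, 0.012]
eef_rot: [0.001, 0.651, 0.759, 0.0]
ft_force: [0.6, 0.2, -0.3]
opening: 0.399
```

Run:
```python
from h import *
go(.5977,-.087,.005,8.2)
```

```text
pos [ 0.5994 -0.0878  0.012 ] jaw 8.8 open 0.399 F [ 0.6  0.2 -0.3] t 17.93 tilt [ 0.1  -0.03]
 shift first [ 0.025 -0.039  0.174]  turn z 0.099 | shift if turned first [ 0.025 -0.039  0.174]
```

>>> {"api": "arm_command", "payload": {
  "targets": [
    [[0.02,-0.04,0.09],[0,0,0.09],0.2],
    [[0,0,0.09],[0,0,0],0.2],
    [[0,0,0],[0,0,0],0.2],
    [[0,0,0],[0,0,0],1],
    [[0,0,0],[0,0,0],1],
    [[0,0,0],[0,0,0],1],
    [[0,0,0],[0,0,0],1],
    [[0,0,0],[0,0,0],1]
  ]
}}

```text
t: 18.6
eef_pos: [0.5972, -0.0878, 0.0043]
eef_rot: [0.001, 0.655, 0.756, 0.0]
ft_force: [0.4, 0.6, 2.9]
opening: 0.129
```

>>> {"api": "arm_command", "payload": {
  "targets": [
    [[0,0,-0.2],[0,0,0],1],
    [[0,0,-0.5],[0,0,0],1],
    [[0,0,-0.7],[0,0,0],1],
    [[0,0,-0.7],[0,0,0],1],
    [[0,0,-0.3],[0,0,0],1],
    [[0,0,0],[0,0,0],1],
    [[0,0,0],[0,0,0],1]
  ]
}}

```text
t: 19.18
eef_pos: [0.5967, -0.0877, 0.1]
eef_rot: [0.0, 0.655, 0.756, 0.0]
ft_force: [-0.3, 0.2, -0.2]
opening: 0.127
```

Run:
```python
from h import *
import cv2
st=bot.get_state();f=cams.grab_frame('wrist')
go(.4835,-.3534,.10,6.4,st)
g=cams.grab_frame('side')
a=cv2.resize(f[:,:,::-1],(480,360));b=cv2.resize(g[150:450,250:500,::-1],(300,360))
cv2.imwrite('pics/w10.png',np.hstack([a,b]))
```

```text
pos [ 0.5967 -0.0877  0.1   ] jaw 8.2 open 0.127 F [-0.3  0.2 -0.2] t 19.18 tilt [ 0.05 -0.02]
 shift first [-6.171e+00 -3.750e+00 -1.000e-03]  turn z 0.302 | shift if turned first [-6.286e+00 -3.553e+00 -1.000e-03]
```

View pics/w10.png

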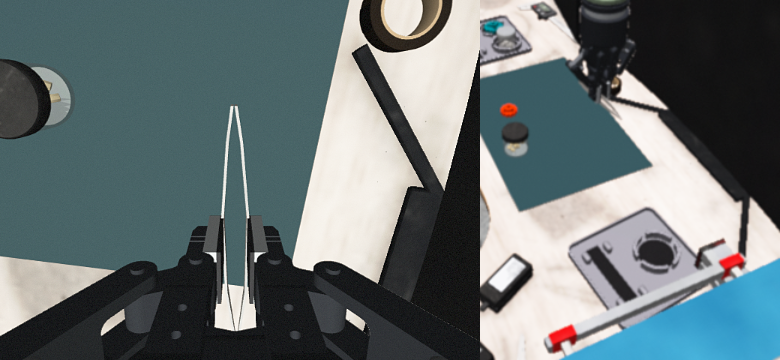

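The tweezers are held level and centred. I'll carry them to the nozzle tray's cradle.

>>> {"api": "arm_command", "payload": {
  "targets": [
    [[0,0,0],[0,0,0.3],1],
    [[-0.5,-0.28,0],[0,0,0],1],
    [[-0.8,-0.45,0],[0,0,0],1],
    [[-0.8,-0.45,0],[0,0,0],1],
    [[-0.8,-0.45,0],[0,0,0],1],
    [[-0.8,-0.45,0],[0,0,0],1],
    [[-0.8,-0.45,0],[0,0,0],1],
    [[-0.8,-0.45,0],[0,0,0],1],
    [[-0.6,-0.35,0],[0,0,0],1],
    [[-0.39,-0.22,0],[0,0,0],1]
  ]
}}

```text
t: 20.12
eef_pos: [0.4807, -0.3553, 0.0971]
eef_rot: [-0.002, 0.667, 0.745, -0.0]
ft_force: [1.6, -0.0, -0.6]
opening: 0.128
```

>>> {"api": "arm_command", "payload": {
  "targets": [
    [[0,0,0],[0,0,0],1],
    [[0,0,0],[0,0,0],1],
    [[0,0,0],[0,0,0],1]
  ]
}}

```text
t: 20.37
eef_pos: [0.4829, -0.352, 0.0979]
eef_rot: [-0.002, 0.666, 0.746, 0.0]
ft_force: [-0.4, 0.8, 0.3]
opening: 0.125
```

Run:
```python
from h import *
import cv2
st=bot.get_state();f=cams.grab_frame('wrist');W=cam('wrist',st)
go(.4835,-.3534,.0065,6.4,st)
# cup dark disc centroid check
p=w2p(W,(.559,-.345,.005));print('pred cup',np.round(p))
u,v=int(p[0]),int(p[1]);g=cv2.cvtColor(f,cv2.COLOR_RGB2GRAY)
m=np.zeros_like(g);cv2.circle(m,(u,v),65,255,-1);m&=(g<50).astype(np.uint8)*255
n,l,s,c=cv2.connectedComponentsWithStats(m);i=1+s[1:,4].argmax();print(s[i],c[i],p2w(W,*c[i],.005))
cv2.imwrite('pics/w11.png',f[:,:,::-1])
```

```text
pos [ 0.4829 -0.352   0.0979] jaw 6.4 open 0.125 F [-0.4  0.8  0.3] t 20.37 tilt [-0.13  0.17]
 shift first [-0.045  0.016  2.284]  turn z 0.003 | shift if turned first [-0.045  0.016  2.284]
pred cup [450. 241.]
[ 402  194   94   90 6281] [449.2870562  239.39898105] [ 0.55857684 -0.3439696   0.005     ]
```

>>> {"api": "arm_command", "payload": {
  "targets": [
    [[-0.02,0.02,0.6],[0,0,0],1],
    [[0,0,0.6],[0,0,0],1],
    [[0,0,0.6],[0,0,0],1],
    [[0,0,0.35],[0,0,0],1],
    [[0,0,0.1],[0,0,0],1],
    [[0,0,0],[0,0,0],1],
    [[0,0,0],[0,0,0],1]
  ]
}}

```text
t: 21.0
eef_pos: [0.4854, -0.3543, 0.0105]
eef_rot: [0.001, 0.666, 0.746, -0.0]
ft_force: [-0.1, -0.1, -0.7]
opening: 0.126
```

Run:
```python
from h import *
go(.4835,-.353,.0065,6.4)
```

```text
pos [ 0.4854 -0.3543  0.0105] jaw 6.5 open 0.126 F [-0.1 -0.1 -0.7] t 21.0 tilt [ 0.07 -0.07]
 shift first [ 0.038 -0.044  0.099]  turn z 0.011 | shift if turned first [ 0.038 -0.044  0.099]
```

>>> {"api": "arm_command", "payload": {
  "targets": [
    [[0.02,-0.04,0.09],[0,0,0],1],
    [[0,0,0],[0,0,0],1],
    [[0,0,0],[0,0,0],1],
    [[0,0,0],[0,0,0],0.35],
    [[0,0,0],[0,0,0],0.35],
    [[0,0,0],[0,0,0],0.35],
    [[0,0,-0.3],[0,0,0],0.35],
    [[0,0,-0.8],[0,0,0],0.35],
    [[0,0,-0.8],[0,0,0],0.35],
    [[0,0,-0.6],[0,0,0],0]
  ]
}}

```text
t: 21.83
eef_pos: [0.4835, -0.3543, 0.1093]
eef_rot: [0.001, 0.666, 0.746, -0.0]
ft_force: [0.9, -0.8, 0.2]
opening: 0.454
```

>>> {"api": "arm_command", "payload": {
  "targets": [
    [[0,0,0],[0,0,-0.9],-0.5],
    [[0,0,0],[0,0,-0.9],-1],
    [[0,0,0],[0,0,-0.9],-1],
    [[0,0,0],[0,0,0],-1]
  ]
}}

```text
t: 22.17
eef_pos: [0.4831, -0.3539, 0.1075]
eef_rot: [0.001, 0.554, 0.832, -0.0]
ft_force: [-0.2, 0.4, -0.1]
opening: 0.99
```

Run:
```python
from h import *
import cv2
st=bot.get_state();f=cams.grab_frame('wrist');cv2.imwrite('pics/w12.png',f[:,:,::-1])
go(.452,-.0478,.10,22,st)
W=cam('wrist',st)
# liner strip: bright steel pixels around the cradle axis
c=[np.array(w2p(W,(.4835-.0070*k,-.3534+.0620*k,.01))) for k in(1,-1)];print(np.round(c))
```

```text
pos [ 0.4831 -0.3539  0.1075] jaw 22.7 open 0.99 F [-0.2  0.4 -0.1] t 22.17 tilt [ 0.07 -0.06]
 shift first [7.359 2.236 0.177]  turn z 0.116 | shift if turned first [7.386 2.146 0.177]
[[348. 128.]
 [286. 329.]]
```

>>> {"api": "arm_command", "payload": {
  "targets": [
    [[0.56,0.16,0],[0,0,0],-1],
    [[0.9,0.275,0],[0,0,0],-1],
    [[0.9,0.275,0],[0,0,0],-1],
    [[0.9,0.275,0],[0,0,0],-1],
    [[0.9,0.275,0],[0,0,0],-1],
    [[0.9,0.275,0],[0,0,0],-1],
    [[0.9,0.275,0],[0,0,0],-1],
    [[0.9,0.275,0],[0,0,0],-1],
    [[0.5,0.15,0],[0,0,0],-1],
    [[0,0,0],[0,0,0],-1]
  ]
}}

```text
t: 23.05
eef_pos: [0.4507, -0.0436, 0.106]
eef_rot: [-0.001, 0.554, 0.833, 0.0]
ft_force: [0.1, -0.3, 0.7]
opening: 0.999
```

>>> {"api": "arm_command", "payload": {
  "targets": [
    [[0,0,0],[0,0,0],-1],
    [[0,0,0],[0,0,0],-1]
  ]
}}

```text
t: 23.22
eef_pos: [0.4526, -0.0481, 0.1065]
eef_rot: [0.001, 0.555, 0.832, -0.0]
ft_force: [0.8, 0.5, -0.5]
opening: 1.002
```

Run:
```python
from h import *
import cv2
st=bot.get_state();f=cams.grab_frame('wrist');W=cam('wrist',st)
p=w2p(W,(.452,-.0478,.048));print(np.round(p))
hsv=cv2.cvtColor(f,cv2.COLOR_RGB2HSV)
m=np.zeros(f.shape[:2],np.uint8);cv2.circle(m,(int(p[0]),int(p[1])),75,255,-1);m&=(f.max(2)<75).astype(np.uint8)*255;m[295:]=0
n,l,s,c=cv2.connectedComponentsWithStats(m);i=1+s[1:,4].argmax();w=p2w(W,*c[i],.048);print(s[i],c[i],w)
go(.452,-.0478,.023,22,st)
```

```text
[313. 257.]
[ 266  206   94   89 6148] [312.82433312 251.89850358] [ 0.45077154 -0.04520745  0.048     ]
pos [ 0.4526 -0.0481  0.1065] jaw 22.6 open 1.002 F [ 0.8  0.5 -0.5] t 23.22 tilt [ 0.06 -0.05]
 shift first [ 0.015 -0.014  2.088]  turn z 0.093 | shift if turned first [ 0.014 -0.014  2.088]
```

>>> {"api": "arm_command", "payload": {
  "targets": [
    [[0.04,0,0.6],[0,0,0],-1],
    [[0,0,0.6],[0,0,0],-1],
    [[0,0,0.5],[0,0,0],-1],
    [[0,0,0.38],[0,0,0],-1],
    [[0,0,0],[0,0,0],-1],
    [[0,0,0],[0,0,0],1],
    [[0,0,0],[0,0,0],1],
    [[0,0,0],[0,0,0],1],
    [[0,0,0],[0,0,0],1],
    [[0,0,0],[0,0,0],1]
  ]
}}

```text
t: 24.1
eef_pos: [0.4531, -0.0468, 0.0245]
eef_rot: [0.002, 0.555, 0.832, 0.0]
ft_force: [-1.1, -0.5, 5.2]
opening: 0.528
```

>>> {"api": "arm_command", "payload": {
  "targets": [
    [[0,0,0],[0,0,0],1],
    [[0,0,0],[0,0,0],1],
    [[0,0,-0.3],[0,0,0],1],
    [[0,0,-0.7],[0,0,0],1],
    [[0,0,-0.8],[0,0,0],1],
    [[0,0,-0.3],[0,0,0],1],
    [[0,0,0],[0,0,0],1],
    [[0,0,0],[0,0,0],1]
  ]
}}

```text
t: 24.77
eef_pos: [0.452, -0.046, 0.1076]
eef_rot: [0.001, 0.555, 0.832, 0.0]
ft_force: [0.2, 0.1, 0.4]
opening: 0.532
```

Run:
```python
from h import *
go(.559,-.3447,.10,22.6)
```

```text
pos [ 0.452  -0.046   0.1076] jaw 22.6 open 0.532 F [0.2 0.1 0.4] t 24.77 tilt [ 0.12 -0.03]
 shift first [-7.921 -0.404  0.199]  turn z 0.004 | shift if turned first [-7.921 -0.401  0.199]
```

>>> {"api": "arm_command", "payload": {
  "targets": [
    [[-0.5,-0.03,0],[0,0,0],1],
    [[-0.9,-0.05,0],[0,0,0],1],
    [[-0.9,-0.05,0],[0,0,0],1],
    [[-0.9,-0.05,0],[0,0,0],1],
    [[-0.9,-0.04,0],[0,0,0],1],
    [[-0.9,-0.04,0],[0,0,0],1],
    [[-0.9,-0.04,0],[0,0,0],1],
    [[-0.9,-0.04,0],[0,0,0],1],
    [[-0.7,-0.04,0],[0,0,0],1],
    [[-0.42,-0.02,0],[0,0,0],1]
  ]
}}

```text
t: 25.6
eef_pos: [0.5578, -0.3471, 0.1039]
eef_rot: [-0.001, 0.556, 0.831, -0.0]
ft_force: [0.1, 1.5, 0.1]
opening: 0.528
```

>>> {"api": "arm_command", "payload": {
  "targets": [
    [[0,0,0],[0,0,0],1],
    [[0,0,0],[0,0,0],1],
    [[0,0,0],[0,0,0],1]
  ]
}}

```text
t: 25.85
eef_pos: [0.5571, -0.3427, 0.1046]
eef_rot: [-0.002, 0.555, 0.832, 0.0]
ft_force: [-0.2, 0.0, -0.9]
opening: 0.532
```

Run:
```python
from h import *
go(.559,-.3447,.0265,22.6)
```

```text
pos [ 0.5571 -0.3427  0.1046] jaw 22.6 open 0.532 F [-0.2  0.  -0.9] t 25.85 tilt [-0.2  0.2]
 shift first [-0.073  0.027  1.952]  turn z 0.005 | shift if turned first [-0.073  0.027  1.952]
```

>>> {"api": "arm_command", "payload": {
  "targets": [
    [[-0.05,0.03,0.5],[0,0,0],1],
    [[0,0,0.6],[0,0,0],1],
    [[0,0,0.2],[0,0,0],1],
    [[0,0,0],[0,0,0],1],
    [[0,0,0],[0,0,0],1]
  ]
}}

```text
t: 26.27
eef_pos: [0.5598, -0.3444, 0.0542]
eef_rot: [-0.001, 0.554, 0.832, 0.0]
ft_force: [-0.3, 0.9, -0.6]
opening: 0.528
```

Run:
```python
from h import *
go(.559,-.3447,.0265,22.6)
```

```text
pos [ 0.5598 -0.3444  0.0542] jaw 22.7 open 0.528 F [-0.3  0.9 -0.6] t 26.27 tilt [-0.11  0.09]
 shift first [-0.    -0.019  0.692]  turn z 0.012 | shift if turned first [-0.    -0.019  0.692]
```

>>> {"api": "arm_command", "payload": {
  "targets": [
    [[0,-0.02,0.35],[0,0,0],1],
    [[0,0,0.25],[0,0,0],1],
    [[0,0,0.09],[0,0,0],1],
    [[0,0,0],[0,0,0],1],
    [[0,0,0],[0,0,0],1]
  ]
}}

```text
t: 26.68
eef_pos: [0.5596, -0.3462, 0.027]
eef_rot: [-0.0, 0.555, 0.832, 0.0]
ft_force: [-0.5, -0.1, -1.0]
opening: 0.529
```

>>> {"api": "arm_command", "payload": {
  "targets": [
    [[0,0,0],[0,0,0],-0.35],
    [[0,0,0],[0,0,0],-0.35],
    [[0,0,0],[0,0,0],-0.35],
    [[0,0,-0.4],[0,0,0],-0.35],
    [[0,0,-0.8],[0,0,0],-0.35],
    [[0,0,-0.8],[0,0,0],-0.35],
    [[-0.4,0,0],[0,0,0],-0.35],
    [[-0.8,0,0],[0,0,0],-0.35],
    [[-0.4,0,0],[0,0,0],-0.35],
    [[0,0,0],[0,0,0],-0.35]
  ]
}}

```text
t: 27.52
eef_pos: [0.5852, -0.409, 0.1082]
eef_rot: [0.002, 0.556, 0.831, -0.001]
ft_force: [-0.9, 0.1, 0.7]
opening: 0.675
```

Run:
```python
from h import *
import cv2
st=bot.get_state();f=cams.grab_frame('wrist');W=cam('wrist',st);print(st['eef_pos'])
g=cams.grab_frame('side')
print('cup',np.round(w2p(W,(.559,-.3447,.004))),'lid',np.round(w2p(W,(.559,-.3447,.05))),'cr',np.round(w2p(W,(.4835,-.3534,.01))))
a=cv2.resize(f[:,:,::-1],(480,360));b=cv2.resize(g[150:450,200:467,::-1],(320,360))
cv2.imwrite('pics/w13.png',np.hstack([a,b]))
```

```text
[ 0.58522095 -0.40901796  0.10822179]
cup [315. 109.] lid [315. 110.] cr [174.  67.]
```

View pics/w13.png

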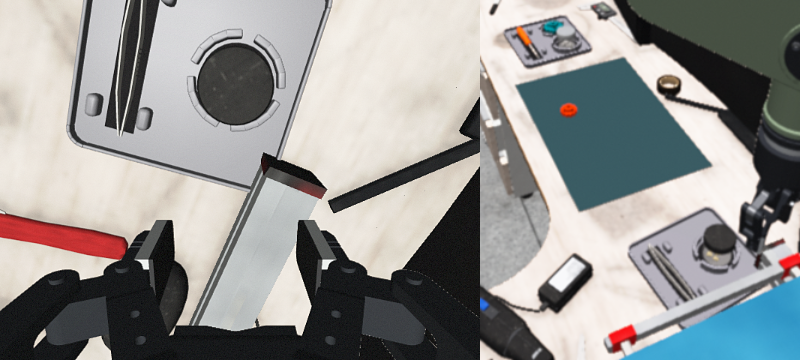

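The black jar stands upright in its cup: the lid is at (313,112) in full-frame pixels, against (315,110) predicted. The tweezers lie in the cradle. The side view shows the gear tray complete, with the small gear and tape where they were. The gripper is clear, so I'll hand in.

```bash
python3 -c "
from rig import bot;print(bot.hand_in());s=bot.get_state();print(s['t'],s['ft_force'])"
```

```text
the job is handed in; nothing more can be done
None
the job is handed in; nothing more can be done
```

Both kits are in their trays and the job was handed in at about 28 s. The hand-in gave no verdict, so these results rest on the camera checks.

- **Gear-change kit:** the large gear lies flat in its low seat and the grey-lid jar stands upright in the taller cup. The screwdriver lies along the cradle. A close wrist picture showed all three seated and centred to within a few mm. The gear dropped about 4 mm when released and still landed flat.
- **Nozzle kit:** the black-lid jar is upright in its cup, about 1 mm from where I predicted it. The tweezers lie in the cradle slot.
- **Small gear and tape:** neither was touched; both appear where they were in the last side view.
- **Forces and clearance:** force readings stayed at about 6 N or less, and the gripper was open and clear at hand-in.

No check failed. The only disagreement was about 3 mm between the top and wrist cameras on both jar positions, within the tolerance.

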